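# Pack the coil module into the lower tier of the kit case

### The job

We are packing the electricity kit away after the lesson. Swing the white divider flap of the grey case right up and over until it stands open by itself, then put the coil module into the blue-lined bay of the lower tier underneath: lower it in, do not drop it, so that it sits flat on the lining with the coil on top. Leave the flap standing open, let go of everything, and leave the other things as they are.

Things in the scene. Friction and masses are not known exactly. Their poses are not given: they have to be found in the camera images.
- case: Fixed open grey kit case, 256 (x) by 346 (y) mm, walls 8 mm, rim 96 mm high. Origin: centre of its underside on the bench, z up. Lower tier, under the flap: inside 240 by 180 mm centred at (0, +75) mm, two bays 118 (x) by 180 (y) mm centred at x = -61 and +61 mm with a wall 40 mm high between, floor 6 mm up. The rest, beyond y = -21 mm, is a fixed upper tray, floor 60 mm up.
- flap (a joint): Divider flap over both bays, rad: 0 shut, 1.57 upright, 2.0 fully open, leaning on its stop over the upper tray. Positive about the case's +x: the free +y edge rises and goes over to -y. Swings freely: falls shut if let go short of upright, falls on to its stop and stays if past it. White plate 234 (x) by 176 by 6 mm, 0.26 kg, free edge 179 mm from the hinge, top 92 mm up when shut.
- flap_hinge (a point): Middle of the flap's hinge line, 18 mm to -y of the case's centre and 89 mm above the bench. Axes turn with the flap: x along the hinge line, y from the hinge towards the free edge, z out of the flap's upper face.
- flap_handle (a point): Centre of the grip of the black bow handle on the flap's upper face: round bar 10 mm thick along the flap's x, 110 mm between its posts, 150 mm from the hinge line and 36 mm above the flap's upper face (39 mm above the hinge line), so 128 mm above the bench when shut. Axes as for flap_hinge.
- coil_module: Loose black circuit module with a coil, 0.34 kg, on the bench. Origin: centre of its underside; z up, x along its length. Base 120 (x) by 66 (y) by 26 mm; on its middle, from 26 to 72 mm up, a coil block 46 (x) by 44 mm (y): copper winding, 42 mm wide in y and up to 69 mm high, between two blue end cheeks 4 mm thick. The coil is the part to grip.
- blue_lining: Blue lining plate, 114 (x) by 176 (y) by 4 mm, fixed in the floor of one bay (either one) of the case and centred in it; this bay is empty. Origin: centre of its underside, 6 mm above the bench; axes parallel to the case's.
- yellow_lining: Yellow lining plate of the other bay, same size; the lamp module stands on it.
- lamp_module: Loose black circuit module with a small lamp, same base as the coil module (120 by 66 by 26 mm), 68 mm high, in the yellow-lined bay, its length along the bay. Origin: centre of its underside. To be left alone.
- bar_magnet: Loose red and blue bar magnet, 150 by 20 by 14 mm, in the upper tray. Origin: centre of its underside. To be left alone.
- multimeter: Loose blue multimeter, 150 by 75 by 40 mm, lying on the bench. Origin: centre of its underside, x along its length. To be left alone.
- power_supply: Yellow power supply, 150 (x) by 190 (y) by 90 mm, standing on the bench. Origin: centre of its underside. To be left alone.
There are look-alikes about, which are no part of the job. What is shaped like the coil_module but brown or green is not meant.

How it is judged:
On the way:
1. the flap is swung over to fully open (past 1.8 rad) (value of joint flap above 1.8 rad), for 0.2 s.
At the end, for the whole second after the job is handed in: The flap stands open on its stop (above 1.8 rad); the coil module lies at rest within the walls of the blue-lined bay (its centre within 35 mm across and 45 mm along the bay of the lining's centre), flat on the lining (underside within 4 mm of it, tilt under 0.08 rad), coil on top (value of joint flap above 1.8 rad and x of coil_module in the frame of blue_lining between -0.035 and 0.035 m and y of coil_module in the frame of blue_lining between -0.045 and 0.045 m and z of coil_module in the frame of blue_lining below 0.008 m and angle between coil_module's own z axis and vertical below 0.08 rad and linear speed of coil_module below 0.02 m/s); the robot touches nothing.
It fails at once if the coil module is dropped or thrown (faster than 0.5 m/s out of the fingers) (linear speed of coil_module above 0.5 m/s and contact force between coil_module and the fingers below 0.1 N).
It fails at once if the lamp module is shifted by more than 30 mm (distance of lamp_module from where it was at the start of the episode above 0.03 m).
It fails at once if the bar magnet is shifted by more than 30 mm (distance of bar_magnet from where it was at the start of the episode above 0.03 m).
It fails at once if the multimeter is shifted by more than 30 mm (distance of multimeter from where it was at the start of the episode above 0.03 m).
It fails at once if the power supply is shifted by more than 30 mm (distance of power_supply from where it was at the start of the episode above 0.03 m).
It also fails if it takes over 62 s, if anything falls off the work surface, if the arm or the gripper's body presses on something with over 40 N, if the wrist force passes 120 N, or if a joint passes its speed limit or range.

### The arm

A 6-joint arm with a two-finger parallel gripper is mounted at the origin on the work surface. World frame = base frame: x ahead of the robot, y to its left, z up, the work surface at z = 0. Lengths are in m, angles in rad, forces in N, time in s.
With the tool pointing down it reaches from about 0.375 to 0.9 m from the base axis. Payload 3.1 kg.
Tool frame: the origin (TCP) lies midway between the tips of the shut fingers; the grasp point (between the pads) lies 19 mm behind it; x points along the fingers, y is the direction in which the jaws open and shut, and the axes are right-handed (so a half turn about x gives the same grasp; the last joint's range is limited). The gripper opens to 87 mm and grips with 3 to 60 N. Pads are 19 mm wide; open, the fingers measure 117 mm over their backs; the gripper's body (75 mm by 190 mm) begins 51 mm behind the grasp point.
Start: joints at [-1.502, 0.527, 1.433, -0, 1.181, -0.178], TCP at [0.153, -0.606, 0.223] pointing down, gripper open.
Joint ranges: [-3.08, 3.08], [-0.75, 2.2], [0.22, 2.44], [-1.43, 4.57], [0, 2.65], [-2.85, 2.85]. Speed limits (rad/s): [2.79, 2.79, 3.14, 3.14, 3.14, 3.14].

### API

Orientations are given as a unit quaternion [x, y, z, w].
In Python, from rig import get_obs, imaging, robot gives the robot as it stands.
- The arm moves only by the shell command python3 -m inch 'ROWS' [FORCE]. ROWS is JSON, a list of rows, each a list of 3 entries, a list of its own where there are three numbers: the finger opening in mm, from 0 to 87, then the shift along the tool's x, y, z in mm, then the turn, a rotation vector about the tool's x, y, z in degrees. In form: [[grip, [dx, dy, dz], [wx, wy, wz]], ...]. A call has 1 to 12 rows; each row shifts and turns the pose as measured when the row begins, along the tool's axes as they then stand; what a row does not reach is not made up. A row lasts 1/8 s, in which the tool goes at most 62.5 mm and 10.7 degrees, less where a joint would pass 70% of its speed; a pose out of reach is approached as far as the arm can. A call with a gripper value outside its range is refused whole. The fingers move at their own pace and stop on an object; FORCE is the grip in N (left out, the last holds). Time passes only in rows, so rows that do not move let the fingers close. It gives the time, the measured TCP pose, the force and the opening at its end, in the units of the state.
- get_obs(): the state, without advancing time (a new reading comes with each control period).
- imaging.camera(name): name is "scene" or "side" or "wrist"; returns the picture (480x640x3 uint8, red, green, blue); there is no depth.
- imaging.camera_params(name): a dict with "camera_matrix" (3x3 intrinsics, pixels), "xyz" and "rotation" of the camera in the world. Camera axes: x right, y down, z forward; pixel columns grow to the right and rows downward; lengths in m; the calibration is good to about 2 mm. A picture is of the moment at which its call begins: read the wrist's pose just before it. camera_params takes no time and is no camera call; for the wrist camera it gives the pose at the moment of the call.
- robot.hand_in(): hands the job in, once; it reports no verdict.
Trained networks look in the newest picture that a camera, given by its name, has taken for a name from the list of things; names that differ only in an ending like _2 or _b are one class to them, and where a whole thing is asked for, a point or a joint stands for the part that bears it (a point fixed in the world has none). Each returns a list of dicts, best first, with "confidence" (0 to 1); they miss things now and then, are a little off and sometimes report something else, mostly with a low value. They report only what shows in the picture. A call takes as long as a camera call. They do not tell look-alikes from the thing itself.
- imaging.cut_out(camera, target): "pixels" (480x640 bool, what is visible of it) and "box" ([centre column, centre row, width, height] in pixels, round what is visible of it).
- imaging.tip_of(camera, target): "pixel" ([column, row] in pixels: a listed point, or the origin of a listed thing).
The state is a dict: "time": time; "q": joint angles; "joint_velocities": joint speeds; "joint_torque": joint torques, N m; "position": TCP position; "tool_rot": TCP orientation; "ft_force": force on the tool from outside, world axes, zero at the start; "moment": the same for the moment, N m; "grip_width": finger opening in m.
Only numpy, scipy, OpenCV 4.12 (cv2) and the standard library are available. Lean on these libraries where they do the work, as an engineer would, in place of code of your own. Each camera call takes 0.05 s, during which the arm holds its last target. There are 200 camera calls.

## Working session

There is one attempt and no reset: what is moved stays moved. The work goes in short steps, Python scripts to look and compute and a shell command to move; the robot and the scene stay as the last step left them, time stands still between calls to the robot, and variables do not carry over. Pictures are saved under pics/ and viewed, about 8 in all and at most 12, crops included, and the job is handed in when it is done.

```bash
mkdir -p pics; ls; cat > h.py <<'E'
import numpy as np, cv2
from rig import get_obs, imaging, robot
from scipy.spatial.transform import Rotation as R
def par(c):
    p=imaging.camera_params(c); K=np.array(p["camera_matrix"]); r=np.array(p["rotation"])
    if r.shape!=(3,3): r=R.from_quat(r).as_matrix()
    return K,np.array(p["xyz"]),r
def ray(c,px,P=None):
    K,t,r=P or par(c); d=r@np.linalg.solve(K,[px[0],px[1],1.]); return t,d
def onz(c,px,z,P=None):
    t,d=ray(c,px,P); return t+d*(z-t[2])/d[2]
def proj(c,X,P=None):
    K,t,r=P or par(c); q=K@(r.T@(np.array(X)-t)); return q[:2]/q[2]
def tri(obs):
    A=np.zeros((3,3));b=np.zeros(3)
    for t,d in obs:
        d=d/np.linalg.norm(d);M=np.eye(3)-np.outer(d,d);A+=M;b+=M@t
    return np.linalg.solve(A,b)
def snap(c,n):
    im=imaging.camera(c); cv2.imwrite(f"pics/{n}.png",im[:,:,::-1]); return im
def totool(dw):
    return R.from_quat(get_obs()["tool_rot"]).inv().apply(dw)*1000
E
python3 - <<'E'
from h import *
np.set_printoptions(precision=3,suppress=True)
a=snap("scene","s0");b=snap("side","d0")
cv2.imwrite("pics/a.png",cv2.resize(np.hstack([a,b]),(800,300),interpolation=cv2.INTER_AREA)[:,:,::-1])
for c in("scene","side"):
    K,t,r=par(c);print(c,t,r[:,2],K[0,0])
    for n in("case","flap_hinge","flap_handle","coil_module","blue_lining","lamp_module","bar_magnet","multimeter","power_supply"):
        print(n,[(np.round(x["pixel"]),round(x["confidence"],2)) for x in imaging.tip_of(c,n)[:4]])
print(get_obs())
E
```

```text
pics
scene [1.288 0.195 0.888] [-0.702 -0.178 -0.689] 446.6795055553947
case [(array([303., 288.]), 0.57)]
flap_hinge [(array([297., 260.]), 0.82), (array([464., 378.]), 0.16), (array([304., 286.]), 0.15)]
flap_handle [(array([353., 268.]), 0.74)]
coil_module [(array([502., 288.]), 0.68), (array([437., 282.]), 0.63), (array([435., 241.]), 0.62), (array([514., 247.]), 0.59)]
blue_lining [(array([259., 260.]), 0.17)]
lamp_module []
bar_magnet [(array([256., 262.]), 0.8)]
multimeter [(array([464., 380.]), 0.62)]
power_supply []
side [-0.016  0.907  0.793] [ 0.415 -0.73  -0.543] 470.0832394933376
case [(array([305., 264.]), 0.98)]
flap_hinge [(array([310., 234.]), 0.93)]
flap_handle [(array([270., 245.]), 0.97)]
coil_module [(array([338., 375.]), 0.95), (array([264., 354.]), 0.93), (array([287., 462.]), 0.87), (array([225., 412.]), 0.75)]
blue_lining []
lamp_module []
bar_magnet [(array([332., 228.]), 0.61)]
multimeter [(array([158., 325.]), 0.82)]
power_supply [(array([363., 202.]), 0.82)]
{'time': 1.0, 'q': array([-1.501,  0.527,  1.433,  0.   ,  1.181, -0.179]), 'joint_velocities': array([ 0.001, -0.002,  0.   ,  0.001, -0.001, -0.   ]), 'joint_torque': array([ -0.001, -44.002, -17.699,   0.063,   0.05 ,  -0.   ]), 'position': array([ 0.153, -0.606,  0.223]), 'tool_rot': array([ 0.702,  0.087, -0.702,  0.087]), 'ft_force': array([-0.128,  0.257, -0.134]), 'moment': array([-0.009,  0.015,  0.034]), 'grip_width': 0.08675264283874452}
```

View pics/s0.png

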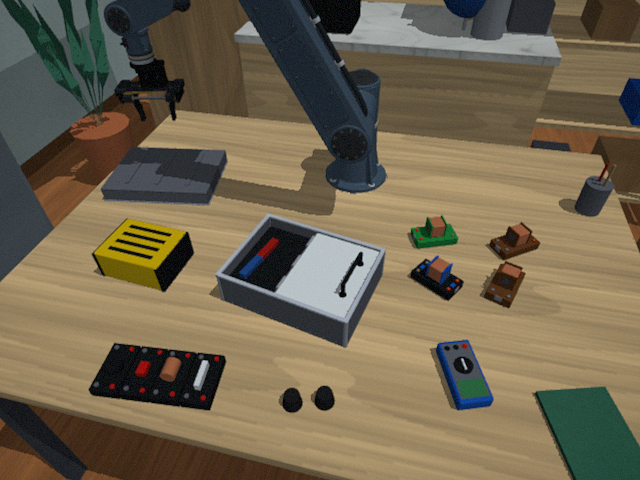

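View pics/d0.png

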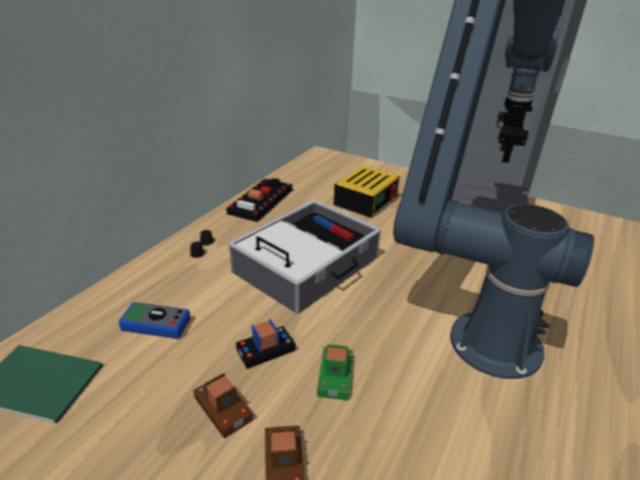

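Pictures 1 and 2. There are four coil-shaped candidates:

| Candidate | Scene pixel | Side pixel |
|---|---|---|
| Black | (437,282) | (264,354) |
| Green | (435,241) | (338,375) |
| Brown | (514,247) | (287,462) |
| Brown | (502,288) | (225,412) |

I choose the black one and will check it in a crop.

```bash
python3 - <<'E'
from h import *
np.set_printoptions(precision=4,suppress=True)
a=cv2.imread("pics/s0.png");b=cv2.imread("pics/d0.png")
f=lambda i,x,y:cv2.resize(i[y-50:y+50,x-65:x+65],(400,308),interpolation=cv2.INTER_CUBIC)
cv2.imwrite("pics/c1.png",np.hstack([f(a,437,278),f(b,264,345)]))
imaging.camera("scene");imaging.camera("side")
px={}
for n in("case","flap_hinge","flap_handle","bar_magnet","multimeter"):
    s=imaging.tip_of("scene",n)[0]["pixel"];d=imaging.tip_of("side",n)[0]["pixel"]
    print(n,tri([ray("scene",s),ray("side",d)]))
near=lambda c,p:min(imaging.tip_of(c,"coil_module"),key=lambda x:np.hypot(*(np.array(x["pixel"])-p)))["pixel"]
s=near("scene",(437,282));d=near("side",(264,354));print("coil",tri([ray("scene",s),ray("side",d)]),onz("scene",s,0),onz("side",d,0))
# blue/copper top: rim & flap corners by white mask
for c in("scene","side"):
    # case rim corners from cut_out hull
    m=imaging.cut_out(c,"case")[0]["pixels"].astype(np.uint8)
    h=cv2.convexHull(np.argwhere(m)[:,::-1].astype(np.int32))
    print(c,cv2.approxPolyDP(h,5,True)[:,0].tolist())
E
```

```text
case [ 0.5365 -0.045  -0.0023]
flap_hinge [ 0.536  -0.0594  0.0833]
flap_handle [0.5659 0.0938 0.1308]
bar_magnet [ 0.5164 -0.1683  0.0529]Traceback (most recent call last):
  File "<stdin>", line 9, in <module>
IndexError: list index out of range
```

View pics/c1.png

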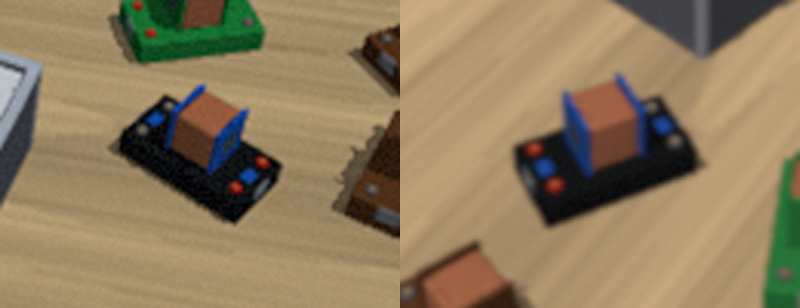

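Picture 3 shows the black module with blue cheeks and a copper winding, so the choice is confirmed. Next I fit the poses by silhouette.

```bash
cat >> h.py <<'E'
from scipy.optimize import minimize
def fit(boxes,x0,masks,pars):
    # boxes: list of (cx,cy,z0,z1,lx,ly) ; x=(x,y,yaw); masks {cam:bool}
    def cost(x):
        c=0;r=R.from_euler('z',x[2]).as_matrix()
        for k,m in masks.items():
            S=4;im=np.zeros((480*S,640*S),np.uint8)
            for cx,cy,z0,z1,lx,ly in boxes:
                P=np.array([proj(k,r@[cx+sx*lx/2,cy+sy*ly/2,z]+np.array([x[0],x[1],0]),pars[k]) for sx in(-1,1) for sy in(-1,1) for z in(z0,z1)])
                cv2.fillConvexPoly(im,cv2.convexHull((P*S).astype(np.int32)),1)
            im=cv2.resize(im.astype(np.float32),(640,480),interpolation=cv2.INTER_AREA)
            c+=np.abs(im-m).sum()/m.sum()
        return c
    s=np.array([[0,0,0],[.015,0,0],[0,.015,0],[0,0,.25]])+x0
    o=minimize(cost,x0,method="Nelder-Mead",options=dict(initial_simplex=s,xatol=2e-4,fatol=1e-4,maxiter=150))
    return o.x,o.fun
CASE=[(0,0,0,.096,.256,.346)]
COIL=[(0,0,0,.026,.12,.066),(0,0,.026,.071,.046,.044)]
E
python3 - <<'E'
from h import *
np.set_printoptions(precision=4,suppress=True)
imaging.camera("scene");imaging.camera("side")
P={c:par(c) for c in("scene","side")}
near=lambda c,p:min(imaging.cut_out(c,"coil_module"),key=lambda x:np.hypot(*(np.array(x["box"][:2])-p)))["pixels"].astype(float)
M={}
for _ in range(4):
    for c in P:
        if c not in M:
            L=imaging.cut_out(c,"case")
            if L: M[c]=L[0]["pixels"].astype(float)
print("case",list(M),fit(CASE,[.536,-.045,-.19],M,P))
for c in M: print(fit(CASE,[.536,-.045,-.19],{c:M[c]},P))
M={"scene":near("scene",(437,278)),"side":near("side",(264,345))}
for c in M: print(c,M[c].sum())
g=np.mean([onz("scene",(437,282),0),onz("side",(264,354),0)],axis=0);print(g)
for y in (0.,-.8,.8,1.57): print("coil",fit(COIL,[g[0],g[1],y],M,P))
E
```

```text
case ['scene', 'side'] (array([ 0.5385, -0.0399, -0.21  ]), np.float64(0.12542551420566944))
(array([ 0.5416, -0.0365, -0.2019]), np.float64(0.043700752148997137))
(array([ 0.5363, -0.0436, -0.2014]), np.float64(0.043296326887571665))
scene 1352.0
side 1774.0
[ 0.4435  0.3032 -0.    ]
coil (array([0.4453, 0.297 , 0.9785]), np.float64(0.2398786110851684))
coil (array([ 0.444 ,  0.2964, -2.1419]), np.float64(0.24152613481718177))
coil (array([0.4439, 0.2956, 1.0021]), np.float64(0.237176342785001))
coil (array([0.4438, 0.2959, 0.9944]), np.float64(0.23397078027124207))
```

```bash
cat >> h.py <<'E'
CY=-.202; C=np.array([.539,-.040,0])
RC=R.from_euler('z',CY)
def casept(p): return C+RC.apply(p)
def rotfor(xdir,ydir):
    x=np.array(xdir)/np.linalg.norm(xdir);y=np.array(ydir)-np.dot(ydir,x)*x;y/=np.linalg.norm(y)
    return R.from_matrix(np.c_[x,y,np.cross(x,y)])
def go(pos,rot=None,grasp=True):
    "rows for straight move to pos (grasp point or TCP) with rotation rot"
    o=get_obs();T=R.from_quat(o["tool_rot"]);rot=rot or T
    p=np.array(pos)+(rot.apply([.019,0,0]) if grasp else 0)
    d=p-o["position"];w=(T.inv()*rot).as_rotvec(degrees=True)
    print("q",np.round(o["q"],2),"t",round(o["time"],2),"pos",np.round(o["position"],3),"shift tool mm",np.round(T.inv().apply(d)*1000,1),"(after turn:",np.round(rot.inv().apply(d)*1000,1),") turn",np.round(w,1))
E
python3 - <<'E'
from h import *
h=casept([0,.132,.128]);print(h)
print(R.from_quat(get_obs()["tool_rot"]).as_matrix().round(2))
for s in(1,-1): go(h+[0,0,.10],rotfor([0,0,-1],RC.apply([0,s,0])))
E
```

```text
[0.56548304 0.08931608 0.128     ]
[[-0.    0.25 -0.97]
 [ 0.   -0.97 -0.25]
 [-1.   -0.    0.  ]]
q [-1.5   0.53  1.43 -0.    1.18 -0.18] t 1.85 pos [ 0.153 -0.606  0.223] shift tool mm [  13.6 -572.8 -570.1] (after turn: [ 13.5 763.7 264.3] ) turn [-154.2   -0.     0. ]
q [-1.5   0.53  1.43 -0.    1.18 -0.18] t 1.85 pos [ 0.153 -0.606  0.223] shift tool mm [  13.6 -572.8 -570.1] (after turn: [  13.5 -763.7 -264.3] ) turn [25.8  0.   0. ]
```

```bash
python3 - <<'E'
from h import *
o=get_obs();T=R.from_quat(o["tool_rot"])
d=(casept([0,.132,.128])+[0,0,.10-.019]-o["position"])*1000; n=16
for i in range(n):
    Ti=T*R.from_euler('x',-154.2*i/n,degrees=True); print(np.round(Ti.inv().apply(d/n)).tolist(),end=" ")
E
```

```text
[1.0, -36.0, -36.0] [1.0, -29.0, -41.0] [1.0, -22.0, -45.0] [1.0, -14.0, -48.0] [1.0, -6.0, -50.0] [1.0, 3.0, -50.0] [1.0, 11.0, -49.0] [1.0, 19.0, -47.0] [1.0, 27.0, -43.0] [1.0, 34.0, -38.0] [1.0, 39.0, -32.0] [1.0, 44.0, -25.0] [1.0, 48.0, -17.0] [1.0, 50.0, -9.0] [1.0, 51.0, -0.0] [1.0, 50.0, 8.0]
```

```bash
python3 -m inch '[[40,[0,-36,-36],[-9.6,0,0]],[40,[0,-29,-41],[-9.6,0,0]],[40,[0,-22,-45],[-9.6,0,0]],[40,[0,-14,-48],[-9.6,0,0]],[40,[0,-6,-50],[-9.6,0,0]],[40,[0,3,-50],[-9.6,0,0]],[40,[0,11,-49],[-9.6,0,0]],[40,[0,19,-47],[-9.6,0,0]]]' 20; python3 -c "
from h import *
go(casept([0,.132,.228]),rotfor([0,0,-1],RC.apply([0,1,0])))"
```

```text
time: 2.85
position: [0.3581, -0.2524, 0.2223]
tool_rot: [0.485, 0.51, -0.488, 0.516]
ft_force: [0.8, 0.2, 0.6]
grip_width: 0.0402
q [-0.87  0.27  1.89 -0.    0.97 -0.92] t 2.85 pos [ 0.358 -0.252  0.222] shift tool mm [  11.4  225.2 -330.3] (after turn: [ 13.3 376.3 134.6] ) turn [-75.4   0.5   0.1]
```

```bash
python3 -m inch '[[40,[0,27,-43],[-9.6,0,0]],[40,[0,34,-38],[-9.6,0,0]],[40,[0,39,-32],[-9.6,0,0]],[40,[0,44,-25],[-9.6,0,0]],[40,[0,48,-17],[-9.6,0,0]],[40,[0,50,-9],[-9.6,0,0]],[40,[0,51,0],[-9.6,0,0]],[40,[0,50,8],[-8,0,0]],[40,[0,0,0],[0,0,0]]]'; python3 - <<'E'
from h import *
np.set_printoptions(precision=4,suppress=True)
go(casept([0,.132,.178]),rotfor([0,0,-1],RC.apply([0,1,0])))
P=par("wrist");im=snap("wrist","w1")
for n in("flap_handle","flap_hinge"):
    for x in imaging.tip_of("wrist",n)[:2]:
        print(n,x["pixel"],round(x["confidence"],2),onz("wrist",x["pixel"],.128 if n=="flap_handle" else .089,P))
for x in (-.055,.055): print("exp bar end",proj("wrist",casept([x,.132,.128]),P))
E
```

```text
time: 3.98
position: [0.5561, 0.1218, 0.2226]
tool_rot: [0.051, 0.7, -0.059, 0.71]
ft_force: [-0.5, 0.1, -0.2]
grip_width: 0.0398
q [ 0.03  0.45  1.58 -0.01  1.1  -1.38] t 3.98 pos [0.556 0.122 0.223] shift tool mm [ 64.1 -30.1  13.3] (after turn: [ 63.6 -30.   15.7] ) turn [2.7 0.9 0.5]
flap_handle [271.8, 263.9] 0.67 [0.5685 0.0886 0.128 ]
flap_hinge [81.5, 232.8] 0.93 [ 0.5371 -0.055   0.089 ]
flap_hinge [504.7, 36.6] 0.71 [0.4517 0.2587 0.089 ]
exp bar end [273.0561 176.5811]
exp bar end [270.9701 332.5507]
```

View pics/w1.png

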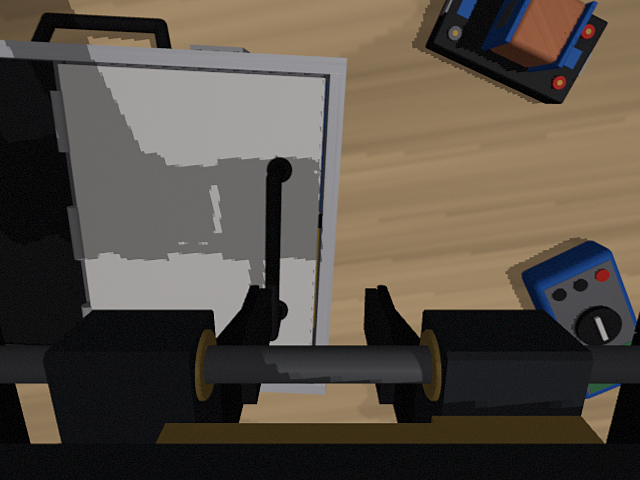

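Picture 4: the bar runs from about (279,170) to (279,310), close to where I expected it. The gap beside the flap shows blue at the top (rows below 215), which is the case −x bay, and yellow further down. Now I go down to the bar.

```bash
python3 -m inch '[[40,[0,-30,13],[2.7,0.9,0.5]],[40,[40,0,0],[0,0,0]],[40,[40,0,0],[0,0,0]],[40,[0,0,0],[0,0,0]]]'; python3 - <<'E'
from h import *
go(casept([0,.132,.128]),rotfor([0,0,-1],RC.apply([0,1,0])))
E
```

```text
time: 4.62
position: [0.5606, 0.0793, 0.143]
tool_rot: [0.077, 0.703, -0.078, 0.702]
ft_force: [0.4, -0.4, 0.7]
grip_width: 0.04
q [-0.06  0.56  1.66 -0.    0.93 -1.4 ] t 4.62 pos [0.561 0.079 0.143] shift tool mm [33.9 10.9  2.7] (after turn: [34.  10.8  2.8] ) turn [-1.  -0.1  0.1]
```

```bash
python3 -m inch '[[40,[17,11,3],[-1,0,0]],[40,[16,0,0],[0,0,0]],[40,[0,0,0],[0,0,0]],[5,[0,0,0],[0,0,0]],[5,[0,0,0],[0,0,0]],[5,[0,0,0],[0,0,0]]]' 20; python3 - <<'E'
from h import *
go(casept([0,.132,.128]),rotfor([0,0,-1],RC.apply([0,1,0])))
E
```

```text
time: 5.38
position: [0.569, 0.0891, 0.1124]
tool_rot: [0.071, 0.701, -0.072, 0.706]
ft_force: [0.1, -0.7, 0.1]
grip_width: 0.0179
q [-0.04  0.61  1.66 -0.    0.87 -1.4 ] t 5.38 pos [0.569 0.089 0.112] shift tool mm [ 3.4 -0.5 -3.5] (after turn: [ 3.4 -0.5 -3.5] ) turn [-0.1  0.4  0.1]
```

```bash
python3 -m inch '[[5,[3,0,0],[0,0,0]],[5,[0,0,0],[0,0,0]],[5,[0,0,0],[0,0,0]]]' 15; python3 - <<'E'
from h import *
o=get_obs();T=R.from_quat(o["tool_rot"]);print(T.as_matrix().round(3))
g=o["position"]-T.apply([.019,0,0]);print("grasp",g,"case",RC.inv().apply(g-C))
# arc plan: flap angle th, tool tilt tau
H=casept([0,-.018,.089]);ex=RC.apply([1,0,0])
def pose(th,tau):
    a=R.from_rotvec(ex*th);b=R.from_rotvec(ex*tau)
    rot=b*rotfor([0,0,-1],RC.apply([0,1,0]))
    return H+a.apply(RC.apply([0,.150,.039]))+rot.apply([.019,0,0]),rot
ths=np.radians(np.arange(0,113,7)); 
prev=pose(0,0)
for i in range(1,17):
    th=ths[i];tau=th*.45
    p=pose(th,tau)
    print(i,round(np.degrees(th)),np.round(prev[1].inv().apply(p[0]-prev[0])*1000).tolist(),(prev[1].inv()*p[1]).as_rotvec(degrees=True).round(1).tolist())
    prev=p
E
```

```text
time: 5.75
position: [0.5693, 0.0885, 0.1102]
tool_rot: [0.07, 0.701, -0.072, 0.706]
ft_force: [1.0, -0.0, -1.0]
grip_width: 0.0093
[[ 0.007  0.201  0.98 ]
 [-0.004  0.98  -0.201]
 [-1.    -0.002  0.008]]
grasp [0.56918876 0.08860478 0.1292437 ] case [0.00377308 0.13204663 0.1292437 ]
1 7 [-18.0, -5.0, 0.0] [0.0, -0.0, 3.1]
2 14 [-18.0, -6.0, -0.0] [-0.0, 0.0, 3.1]
3 21 [-17.0, -7.0, -0.0] [0.0, 0.0, 3.2]
4 28 [-16.0, -8.0, 0.0] [-0.0, -0.0, 3.2]
5 35 [-16.0, -9.0, 0.0] [-0.0, -0.0, 3.1]
6 42 [-15.0, -10.0, -0.0] [0.0, 0.0, 3.2]
7 49 [-14.0, -11.0, 0.0] [-0.0, 0.0, 3.1]
8 56 [-13.0, -12.0, -0.0] [0.0, 0.0, 3.1]
9 63 [-12.0, -13.0, -0.0] [-0.0, -0.0, 3.2]
10 70 [-11.0, -14.0, -0.0] [0.0, 0.0, 3.1]
11 77 [-10.0, -15.0, 0.0] [-0.0, -0.0, 3.2]
12 84 [-9.0, -15.0, 0.0] [-0.0, -0.0, 3.1]
13 91 [-8.0, -16.0, -0.0] [-0.0, -0.0, 3.2]
14 98 [-7.0, -17.0, -0.0] [0.0, 0.0, 3.1]
15 105 [-6.0, -17.0, -0.0] [-0.0, -0.0, 3.1]
16 112 [-5.0, -17.0, 0.0] [0.0, -0.0, 3.2]
```

```bash
cat >> h.py <<'E'
def arc():
    o=get_obs();T=R.from_quat(o["tool_rot"]);g=o["position"]-T.apply([.019,0,0])
    v=RC.inv().apply(g-casept([0,-.018,.089]))
    X=RC.inv().apply(T.apply([1,0,0]))
    print("t",round(o["time"],2),"flap deg",np.degrees(np.arctan2(v[2],v[1])-np.arctan2(39,150)).round(1),"r(155)",(np.hypot(v[1],v[2])*1000).round(1),"x",(v[0]*1000).round(1),"tilt",np.degrees(np.arctan2(X[1],-X[2])).round(1),"F",np.round(o["ft_force"],1),"grip",round(o["grip_width"],4),"q",np.round(o["q"],2))
E
python3 -m inch '[[5,[-18,-5,0],[0,0,3]],[5,[-18,-6,0],[0,0,3]],[5,[-17,-7,0],[0,0,3]],[5,[-16,-8,0],[0,0,3]]]' ; python3 -c "
from h import *
arc()"
```

```text
time: 6.25
position: [0.5631, 0.0589, 0.1753]
tool_rot: [0.145, 0.689, 0.005, 0.71]
ft_force: [0.8, -0.5, -3.3]
grip_width: 0.0096
t 6.25 flap deg 27.6 r(155) 156.2 x 3.7 tilt 12.2 F [ 0.8 -0.5 -3.3] grip 0.0096 q [-0.21  0.5   1.68  0.26  0.97 -1.73]
```

```bash
python3 -m inch '[[5,[-16,-9,0],[0,0,3]],[5,[-15,-10,0],[0,0,3]],[5,[-14,-11,0],[0,0,3]],[5,[-13,-12,0],[0,0,3]]]' ; python3 -c "
from h import *
arc()"
```

```text
time: 6.75
position: [0.5517, 0.0036, 0.2192]
tool_rot: [0.219, 0.669, 0.082, 0.705]
ft_force: [0.6, 0.8, -1.6]
grip_width: 0.0092
t 6.75 flap deg 54.9 r(155) 157.5 x 3.5 tilt 24.8 F [ 0.6  0.8 -1.6] grip 0.0092 q [-0.44  0.45  1.69  0.47  1.15 -2.03]
```

```bash
python3 -m inch '[[5,[-11,-13,0],[0,0,3]],[5,[-10,-14,0],[0,0,3]],[5,[-9,-15,0],[0,0,3]],[5,[-9,-15,0],[0,0,3]]]' ; python3 -c "
from h import *
arc()"
```

```text
time: 7.25
position: [0.5388, -0.059, 0.232]
tool_rot: [0.296, 0.638, 0.165, 0.692]
ft_force: [-0.6, 1.9, 1.7]
grip_width: 0.0094
t 7.25 flap deg 79.9 r(155) 158.4 x 3.4 tilt 38.3 F [-0.6  1.9  1.7] grip 0.0094 q [-0.66  0.51  1.67  0.61  1.34 -2.29]
```

```bash
python3 -m inch '[[5,[-8,-16,0],[0,0,3]],[5,[-7,-17,0],[0,0,3]],[5,[-5,-17,0],[0,0,2]],[5,[-4,-17,0],[0,0,2]]]' ; python3 -c "
from h import *
arc()"
```

```text
time: 7.75
position: [0.5253, -0.1237, 0.2118]
tool_rot: [0.354, 0.606, 0.232, 0.674]
ft_force: [-3.2, -1.8, 5.8]
grip_width: 0.0096
t 7.75 flap deg 106.4 r(155) 157.7 x 3.3 tilt 49.3 F [-3.2 -1.8  5.8] grip 0.0096 q [-0.82  0.64  1.62  0.67  1.5  -2.47]
```

```bash
python3 -m inch '[[5,[-2,-14,0],[0,0,1]],[5,[0,0,0],[0,0,0]],[32,[0,0,0],[0,0,0]],[32,[0,0,0],[0,0,0]],[32,[0,0,0],[0,0,0]]]' ; python3 -c "
from h import *
arc()"
```

```text
time: 8.38
position: [0.5228, -0.1366, 0.2022]
tool_rot: [0.36, 0.602, 0.237, 0.672]
ft_force: [0.8, 0.3, -0.0]
grip_width: 0.0289
t 8.38 flap deg 112.4 r(155) 156.9 x 3.4 tilt 50.4 F [ 0.8  0.3 -0. ] grip 0.0289 q [-0.85  0.66  1.61  0.67  1.51 -2.5 ]
```

```bash
python3 -m inch '[[32,[-25,0,0],[0,0,0]],[32,[-40,0,0],[0,0,0]],[32,[-50,0,0],[0,0,0]]]' ; python3 - <<'E'
from h import *
arc()
snap("side","d1");a=cv2.imread("pics/d1.png");b=snap("scene","s1")[:,:,::-1]
cv2.imwrite("pics/c2.png",np.hstack([cv2.resize(b[130:370,180:500],(400,300)),cv2.resize(a[90:390,130:530],(400,300))]))
E
```

```text
time: 8.75
position: [0.5033, -0.2193, 0.2762]
tool_rot: [0.361, 0.604, 0.241, 0.668]
ft_force: [1.2, -0.7, -0.5]
grip_width: 0.0321
t 8.75 flap deg 117.4 r(155) 268.2 x 1.0 tilt 50.7 F [ 1.2 -0.7 -0.5] grip 0.0321 q [-0.95  0.62  1.44  0.61  1.74 -2.44]
```

View pics/c2.png

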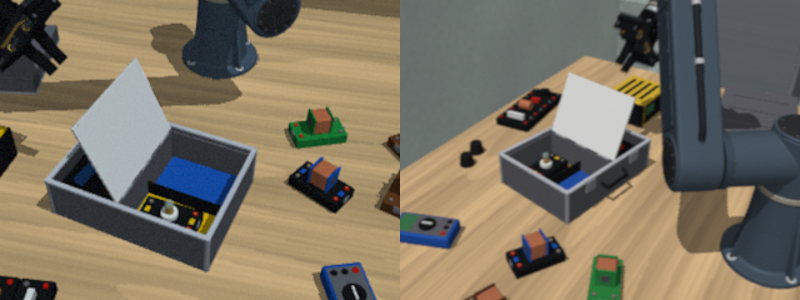

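Picture 5: the flap is standing open on its stop. The blue-lined bay is empty and is on the case −x side, towards the robot. The black module is untouched.

```bash
python3 -m inch '[[87,[-10,0,0],[0,0,-10]],[87,[-15,0,0],[0,0,-10]],[87,[-15,0,0],[0,0,-10]],[87,[-20,0,0],[0,0,-10]],[87,[-20,0,0],[0,0,-10]],[87,[0,0,0],[0,0,0]]]' ; python3 - <<'E'
from h import *
o=get_obs();T=R.from_quat(o["tool_rot"])
yaw=.994-np.pi/2
tgt=rotfor([0,0,-1],[np.cos(yaw),np.sin(yaw),0]);pt=np.array([.4445,.296,.22])
go(pt,tgt,False)
n=12;d=(pt+[0,0,.10]-o["position"])*1000;w=(T.inv()*tgt).as_rotvec(degrees=True);print(w)
for i in range(n):
    Ti=T*R.from_rotvec(w*i/n,degrees=True);print(np.round(Ti.inv().apply(d/n)).tolist(),end=" ")
E
```

```text
time: 9.6
position: [0.4958, -0.2534, 0.346]
tool_rot: [0.063, 0.699, -0.074, 0.708]
ft_force: [-0.0, -0.1, -0.1]
grip_width: 0.0824
q [-0.67  0.3   1.45 -0.01  1.37 -2.05] t 9.6 pos [ 0.496 -0.253  0.346] shift tool mm [ 116.7  530.9 -157.8] (after turn: [ 126.  -342.6 -432.6] ) turn [111.9   1.3  -0.3]
[111.94103303   1.28491473  -0.26351786]
[1.0, 44.0, -13.0] [1.0, 41.0, -20.0] [1.0, 38.0, -26.0] [1.0, 33.0, -32.0] [2.0, 27.0, -37.0] [2.0, 21.0, -41.0] [2.0, 14.0, -44.0] [2.0, 7.0, -46.0] [2.0, -1.0, -46.0] [2.0, -8.0, -45.0] [2.0, -16.0, -43.0] [2.0, -22.0, -40.0]
```

```bash
python3 -m inch '[[87,[0,44,-13],[9.3,0,0]],[87,[0,41,-20],[9.3,0,0]],[87,[0,38,-26],[9.3,0,0]],[87,[0,33,-32],[9.3,0,0]],[87,[0,27,-37],[9.3,0,0]],[87,[0,21,-41],[9.3,0,0]],[87,[1,14,-44],[9.3,0,0]],[87,[2,7,-46],[9.3,0,0]],[87,[5,-1,-46],[9.3,0,0]],[87,[10,-8,-45],[9.3,0,0]],[87,[30,-16,-43],[9.3,0,0]],[87,[40,-22,-40],[9.3,0,0]]]' ; python3 - <<'E'
from h import *
yaw=.994-np.pi/2
go([.4445,.296,.20],rotfor([0,0,-1],[np.cos(yaw),np.sin(yaw),0]),False)
E
```

```text
time: 11.1
position: [0.4531, 0.312, 0.2381]
tool_rot: [-0.627, -0.326, 0.639, -0.303]
ft_force: [0.3, -0.4, -0.9]
grip_width: 0.0872
q [0.38 0.41 1.59 0.03 1.15 1.02] t 11.1 pos [0.453 0.312 0.238] shift tool mm [38.   4.2 17.9] (after turn: [38.1  1.5 18.1] ) turn [-4.2 -0.   2.1]
```

```bash
python3 -m inch '[[87,[20,4,18],[-4,0,2]],[87,[0,0,0],[0,0,0]]]' ; python3 - <<'E'
from h import *
np.set_printoptions(precision=4,suppress=True)
yaw=.994-np.pi/2
go([.4445,.296,.20],rotfor([0,0,-1],[np.cos(yaw),np.sin(yaw),0]),False)
P={"wrist":par("wrist")};im=snap("wrist","w2")
e=proj("wrist",[.4445,.296,0],P["wrist"]);print("exp",e)
L=imaging.cut_out("wrist","coil_module");print([(x["box"],round(x["confidence"],2)) for x in L])
print([(onz("wrist",x["pixel"],0,P["wrist"]),x["pixel"]) for x in imaging.tip_of("wrist","coil_module")])
m=min(L,key=lambda x:np.hypot(*(np.array(x["box"][:2])-e)))["pixels"].astype(float)
print(fit(COIL,[.4445,.296,.994],{"wrist":m},P))
E
```

```text
time: 11.35
position: [0.4402, 0.2965, 0.21]
tool_rot: [-0.616, -0.34, 0.627, -0.334]
ft_force: [-0.4, 0.1, -0.8]
grip_width: 0.0868
q [0.38 0.42 1.67 0.01 1.06 0.95] t 11.35 pos [0.44  0.296 0.21 ] shift tool mm [10.  4. -2.] (after turn: [10.   3.8 -1.9] ) turn [-0.   0.6  0.8]
exp [324.9116 199.6052]
[([185.9, 295.5, 143.8, 99.6], 0.94), ([46.6, 123.0, 87.6, 112.1], 0.73), ([183.8, 48.2, 179.4, 95.5], 0.65), ([325.4, 198.4, 81.9, 142.1], 0.63)]
[(array([0.2635, 0.5045, 0.    ]), [18.6, 112.5]), (array([0.4275, 0.4697, 0.    ]), [192.1, 35.3]), (array([0.2773, 0.28  , 0.    ]), [192.3, 302.2]), (array([0.4466, 0.2996, 0.    ]), [324.7, 195.1])]
(array([0.4463, 0.2967, 1.0252]), np.float64(0.022807305850314583))
```

View pics/w2.png

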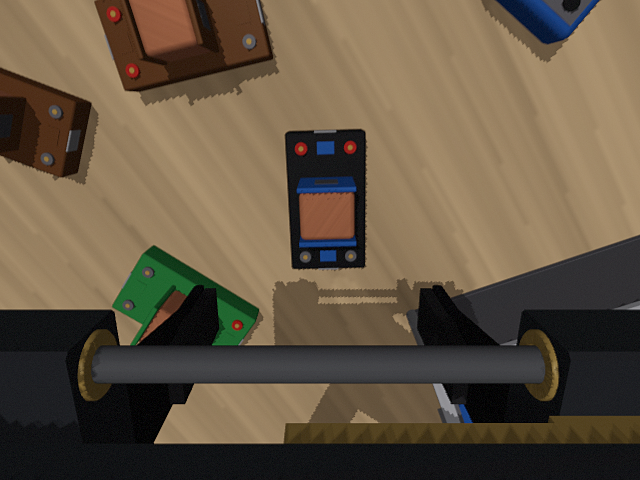

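Picture 6: the black module is at (325,198), and the fit is good: (0.446, 0.297), yaw 1.025.

```bash
python3 - <<'E'
from h import *
yaw=1.025-np.pi/2
go([.4463,.2967,.033],rotfor([0,0,-1],[np.cos(yaw),np.sin(yaw),0]),False)
E
```

```text
q [0.38 0.42 1.66 0.01 1.06 0.95] t 11.5 pos [0.445 0.298 0.214] shift tool mm [180.6   3.4  -0.6] (after turn: [180.6   1.9  -0.2] ) turn [-1.9  0.1  0.5]
```

```bash
python3 -m inch '[[87,[50,2,0],[-1.9,0,0.5]],[87,[50,0,0],[0,0,0]],[87,[30,0,0],[0,0,0]],[87,[0,0,0],[0,0,0]]]' ; python3 - <<'E'
from h import *
yaw=1.025-np.pi/2
go([.4463,.2967,.033],rotfor([0,0,-1],[np.cos(yaw),np.sin(yaw),0]),False)
E
```

```text
time: 12.0
position: [0.457, 0.2981, 0.0868]
tool_rot: [0.624, 0.344, -0.611, 0.345]
ft_force: [-0.0, 1.1, -0.2]
grip_width: 0.0871
q [0.37 0.62 1.76 0.   0.75 0.92] t 12.0 pos [0.457 0.298 0.087] shift tool mm [53.6 -8.9  7.6] (after turn: [53.8 -8.4  6.7] ) turn [-0.4 -0.9 -0.6]
```

```bash
python3 -m inch '[[87,[0,-8,7],[0,-0.9,-0.6]],[87,[0,0,0],[0,0,0]],[87,[25,0,0],[0,0,0]],[87,[0,0,0],[0,0,0]]]' ; python3 - <<'E'
from h import *
yaw=1.025-np.pi/2
go([.4463,.2967,.033],rotfor([0,0,-1],[np.cos(yaw),np.sin(yaw),0]),False)
E
```

```text
time: 12.5
position: [0.4511, 0.298, 0.0678]
tool_rot: [0.622, 0.344, -0.614, 0.344]
ft_force: [-0.4, -0.2, 0.0]
grip_width: 0.0871
q [0.38 0.65 1.78 0.   0.71 0.93] t 12.5 pos [0.451 0.298 0.068] shift tool mm [34.7 -3.6  4. ] (after turn: [34.8 -3.5  3.6] ) turn [-0.6 -0.5 -0.3]
```

```bash
python3 -m inch '[[87,[16,-3.5,4],[0,0,0]],[87,[16,0,0],[0,0,0]],[87,[0,0,0],[0,0,0]]]' ; python3 - <<'E'
from h import *
yaw=1.025-np.pi/2
go([.4463,.2967,.033],rotfor([0,0,-1],[np.cos(yaw),np.sin(yaw),0]),False)
E
```

```text
time: 12.88
position: [0.4498, 0.2982, 0.0389]
tool_rot: [0.625, 0.343, -0.611, 0.344]
ft_force: [0.3, 0.2, 0.0]
grip_width: 0.0873
q [0.38 0.7  1.8  0.   0.63 0.93] t 12.88 pos [0.45  0.298 0.039] shift tool mm [ 5.8 -2.3  3.3] (after turn: [ 5.9 -2.2  3.1] ) turn [-0.5 -1.  -0.6]
```

```bash
python3 -m inch '[[87,[5,-2,4],[0,-1,-0.6]],[38,[0,0,0],[0,0,0]],[38,[0,0,0],[0,0,0]],[38,[0,0,0],[0,0,0]],[38,[0,0,0],[0,0,0]],[38,[0,0,0],[0,0,0]]]' 30 ; python3 - <<'E'
from h import *
yaw=1.025-np.pi/2
go([.4463,.2967,.033],rotfor([0,0,-1],[np.cos(yaw),np.sin(yaw),0]),False)
E
```

```text
time: 13.62
position: [0.4475, 0.2965, 0.0351]
tool_rot: [0.619, 0.343, -0.617, 0.344]
ft_force: [-3.5, 2.8, 2.4]
grip_width: 0.0452
q [ 0.38  0.7   1.79 -0.    0.64  0.93] t 13.62 pos [0.447 0.296 0.035] shift tool mm [ 2.1 -1.1  0.4] (after turn: [ 2.1 -1.1  0.4] ) turn [-0.6 -0.1 -0.1]
```

```bash
python3 -m inch '[[38,[0,0,0],[0,0,0]],[38,[0,0,0],[0,0,0]],[38,[-15,0,0],[0,0,0]],[38,[-30,0,0],[0,0,0]],[38,[0,0,0],[0,0,0]]]' 35 ; python3 - <<'E'
from h import *
o=get_obs();T=R.from_quat(o["tool_rot"]);print(o["grip_width"],o["ft_force"])
p=casept([-.061,.075,0]);print(p)
y=np.arctan2(*T.apply([0,1,0])[[1,0]]);print("module yaw est",y+np.pi/2)
tgt=rotfor([0,0,-1],RC.apply([1,0,0]))
go([p[0],p[1],.20],tgt,False)
E
```

```text
time: 14.25
position: [0.4465, 0.296, 0.0812]
tool_rot: [-0.618, -0.343, 0.618, -0.344]
ft_force: [0.5, -0.3, -3.7]
grip_width: 0.0414
0.04138897141952336 [ 0.51149225 -0.26364157 -3.68503629]
[0.49428748 0.04571342 0.        ]
module yaw est 1.0154641364383175
q [ 0.38  0.62  1.77 -0.    0.75  0.93] t 14.25 pos [0.446 0.296 0.081] shift tool mm [-118.5  172.7  187.6] (after turn: [-118.8   97.1  235.6] ) turn [-20.2   0.1  -0. ]
```

Held: 41 mm opening and 3.7 N of weight. Next I lift it clear of the rim and carry it over.

```bash
python3 -m inch '[[38,[-40,0,0],[0,0,0]],[38,[-50,0,0],[0,0,0]],[38,[-30,10,10],[-5,0,0]],[38,[0,35,42],[-5,0,0]],[38,[0,32,45],[-5,0,0]],[38,[0,28,47],[-5,0,0]],[38,[0,20,42],[0,0,0]],[38,[0,8,15],[0,0,0]],[38,[0,0,0],[0,0,0]]]' ; python3 - <<'E'
from h import *
np.set_printoptions(precision=4,suppress=True)
p=casept([-.061,.075,0])
tgt=rotfor([0,0,-1],RC.apply([1,0,0]))
print(get_obs()["grip_width"])
go([p[0],p[1],.20],tgt,False)
P=par("wrist");im=snap("wrist","w3").copy()
for n,z in(("blue_lining",.006),("case",0),("lamp_module",.01)): print(n,[(np.round(x["pixel"]),round(x["confidence"],2),onz("wrist",x["pixel"],z,P)) for x in imaging.tip_of("wrist",n)])
q=lambda X:tuple(int(v) for v in proj("wrist",X,P))
# expected rims of blue bay & case inner wall overlay
for pts,z in(([(-.12,-.015),(-.002,-.015),(-.002,.165),(-.12,.165)],.01),([(-.128,-.173),(.128,-.173),(.128,.173),(-.128,.173)],.096)):
    cv2.polylines(im,[np.array([q(casept([a,b,z])) for a,b in pts])],True,(255,0,255),1)
cv2.imwrite("pics/w3b.png",im[:,:,::-1])
E
```

```text
time: 15.38
position: [0.5035, 0.0539, 0.1986]
tool_rot: [-0.542, -0.451, 0.549, -0.449]
ft_force: [-0.7, -0.6, -4.2]
grip_width: 0.0416
0.04157697010471274
q [-0.11  0.41  1.75 -0.01  1.    0.08] t 15.38 pos [0.503 0.054 0.199] shift tool mm [-1.3 -7.4  9.8] (after turn: [-1.4 -7.3  9.9] ) turn [0.6 0.4 0.5]
blue_lining []
case []
lamp_module [(array([452., 235.]), 0.6, array([0.6136, 0.0075, 0.01  ]))]
```

View pics/w3b.png

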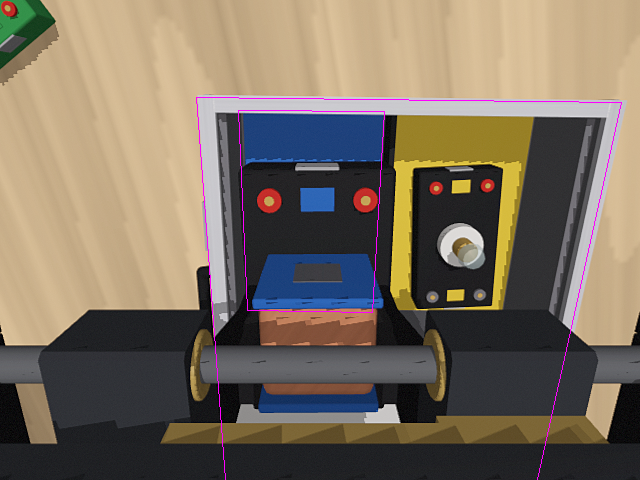

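Picture 7: the overlaid case outline and bay match the picture to a couple of pixels. The module is held level and lined up with the bay. Lowering it now.

```bash
python3 -m inch '[[38,[0,-7,10],[0.6,0.4,0.5]],[38,[0,0,0],[0,0,0]],[38,[30,0,0],[0,0,0]],[38,[30,0,0],[0,0,0]],[38,[0,0,0],[0,0,0]]]' ; python3 - <<'E'
from h import *
p=casept([-.061,.075,0])
tgt=rotfor([0,0,-1],RC.apply([1,0,0]))
print(get_obs()["grip_width"])
go([p[0],p[1],.045],tgt,False)
E
```

```text
time: 16.2
position: [0.4934, 0.05, 0.1394]
tool_rot: [0.548, 0.448, -0.545, 0.45]
ft_force: [-0.9, 0.0, -3.7]
grip_width: 0.0417
0.041681434356209066
q [-0.13  0.48  1.84  0.    0.82  0.07] t 16.2 pos [0.493 0.05  0.139] shift tool mm [94.4  1.3  4.2] (after turn: [94.4  1.7  4. ] ) turn [ 0.4 -0.1 -0.2]
```

```bash
python3 -m inch '[[38,[25,1.5,4],[0,0,0]],[38,[25,0,0],[0,0,0]],[38,[25,0,0],[0,0,0]],[38,[0,0,0],[0,0,0]]]' ; python3 - <<'E'
from h import *
p=casept([-.061,.075,0])
tgt=rotfor([0,0,-1],RC.apply([1,0,0]))
print(get_obs()["grip_width"])
go([p[0],p[1],.045],tgt,False)
E
```

```text
time: 16.7
position: [0.5001, 0.0459, 0.0678]
tool_rot: [0.55, 0.446, -0.542, 0.453]
ft_force: [0.7, 0.1, -3.4]
grip_width: 0.0416
0.04164196651998468
q [-0.13  0.62  1.88  0.    0.63  0.06] t 16.7 pos [0.5   0.046 0.068] shift tool mm [22.7 -6.   1.4] (after turn: [22.8 -5.6  1.3] ) turn [ 0.5 -0.2 -0.9]
```

```bash
python3 -m inch '[[38,[8,-5,0],[0.5,0,-0.9]],[38,[8,0,0],[0,0,0]],[38,[3,0,0],[0,0,0]],[38,[0,0,0],[0,0,0]]]' ; python3 -c "
from h import *
go([*casept([-.061,.075,0])[:2],.045],rotfor([0,0,-1],RC.apply([1,0,0])),False)"
```

```text
time: 17.2
position: [0.4981, 0.0469, 0.051]
tool_rot: [0.55, 0.446, -0.546, 0.448]
ft_force: [0.1, -0.3, -4.1]
grip_width: 0.0417
q [-0.13  0.65  1.88  0.01  0.6   0.07] t 17.2 pos [0.498 0.047 0.051] shift tool mm [ 6.  -3.5  1.9] (after turn: [ 6.  -3.5  1.9] ) turn [-0.  -0.2 -0.3]
```

```bash
for i in 1 2; do python3 -m inch '[[38,[3,0,0],[0,0,0]],[38,[0,0,0],[0,0,0]]]'; done
```

```text
time: 17.45
position: [0.4984, 0.0468, 0.0482]
tool_rot: [0.551, 0.446, -0.545, 0.448]
ft_force: [0.2, 0.2, -3.6]
grip_width: 0.0419
time: 17.7
position: [0.4987, 0.0468, 0.0453]
tool_rot: [0.551, 0.446, -0.545, 0.448]
ft_force: [0.3, -0.1, -2.5]
grip_width: 0.0419
```

Contact is starting.

```bash
python3 -m inch '[[38,[1.5,0,0],[0,0,0]],[38,[0,0,0],[0,0,0]]]'; python3 -m inch '[[38,[1,0,0],[0,0,0]],[38,[0,0,0],[0,0,0]]]'
```

```text
time: 17.95
position: [0.4988, 0.0468, 0.0455]
tool_rot: [0.551, 0.446, -0.545, 0.448]
ft_force: [-0.1, 0.5, -3.6]
grip_width: 0.0415
time: 18.2
position: [0.4989, 0.0469, 0.0453]
tool_rot: [0.551, 0.446, -0.545, 0.448]
ft_force: [-0.5, -0.7, -0.6]
grip_width: 0.0417
```

```bash
python3 -m inch '[[38,[3,0,0],[0,0,0]],[38,[0,0,0],[0,0,0]]]'
```

```text
time: 18.45
position: [0.4994, 0.0468, 0.0454]
tool_rot: [0.551, 0.445, -0.544, 0.449]
ft_force: [-0.1, -0.6, -3.6]
grip_width: 0.0413
```

```bash
python3 -m inch '[[38,[4,0,0],[0,0,0]]]'; python3 -m inch '[[38,[4,0,0],[0,0,0]]]'
```

```text
time: 18.58
position: [0.4999, 0.0468, 0.0447]
tool_rot: [0.551, 0.445, -0.544, 0.45]
ft_force: [-8.8, 0.3, 50.1]
grip_width: 0.0416
time: 18.7
position: [0.4999, 0.0468, 0.0446]
tool_rot: [0.551, 0.445, -0.544, 0.45]
ft_force: [-7.0, 0.3, 46.7]
grip_width: 0.0418
```

It is seated on the lining. I relieve the load, then release.

```bash
python3 -m inch '[[38,[0,0,0],[0,0,0]],[38,[0,0,0],[0,0,0]],[56,[0,0,0],[0,0,0]],[56,[0,0,0],[0,0,0]],[56,[0,0,0],[0,0,0]],[56,[-20,0,0],[0,0,0]],[56,[-40,0,0],[0,0,0]],[56,[-50,0,0],[0,0,0]],[56,[-50,0,0],[0,0,0]],[56,[-30,0,0],[0,0,0]],[56,[0,-20,-40],[0,0,0]],[56,[0,0,0],[0,0,0]]]'; python3 - <<'E'
from h import *
np.set_printoptions(precision=4,suppress=True)
o=get_obs();print(o["position"],o["ft_force"],o["grip_width"])
P=par("wrist");im=snap("wrist","w4");s=snap("scene","s2")
cv2.imwrite("pics/c3.png",np.hstack([cv2.resize(im,(400,300)),cv2.resize(s[180:360,180:420],(400,300))])[:,:,::-1])
for k,pp in(("wrist",P),("scene",par("scene"))):
  for x in imaging.tip_of(k,"coil_module"): 
    X=onz(k,x["pixel"],.01,pp);print(k,np.round(x["pixel"]),round(x["confidence"],2),X,"rel lining",RC.inv().apply(X-casept([-.061,.075,0])))
E
```

```text
time: 20.2
position: [0.4869, 0.09, 0.2391]
tool_rot: [0.552, 0.444, -0.544, 0.45]
ft_force: [-0.8, 0.1, 0.5]
grip_width: 0.0558
[0.4869 0.09   0.2391] [-0.7949  0.0875  0.5118] 0.05579081263138303
wrist [336. 240.] 0.63 [0.5007 0.0462 0.01  ] rel lining [0.0062 0.0018 0.01  ]
scene [502. 284.] 0.74 [0.425  0.4661 0.01  ] rel lining [-0.1523  0.3979  0.01  ]
scene [437. 238.] 0.74 [0.2827 0.2925 0.01  ] rel lining [-0.2568  0.1993  0.01  ]
scene [342. 280.] 0.66 [0.5044 0.058  0.01  ] rel lining [0.0075 0.014  0.01  ]
scene [513. 248.] 0.63 [0.2746 0.5014 0.01  ] rel lining [-0.3066  0.4024  0.01  ]
scene [259. 208.] 0.38 [ 0.2642 -0.2582  0.01  ] rel lining [-0.1645 -0.3439  0.01  ]
```

View pics/c3.png

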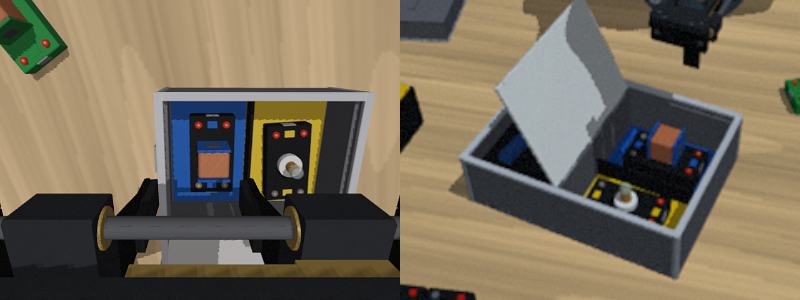

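Picture 8: the module lies flat in the blue bay with the coil up (left half, about (212,150)). It is about 6 mm across and 2 mm along from the lining's centre. The flap is open, the lamp is unmoved and the arm is clear, so I am handing in.

```bash
python3 -c "
from rig import robot,get_obs
print(robot.hand_in(), get_obs()['time'])"
```

```text
the job is handed in; nothing more can be done
the job is handed in; nothing more can be done
```

I swung the flap over by its handle until it stood open on its stop. I then lowered the black coil module into the blue-lined bay, on the side of the case nearest the robot, and let go. I handed in at about 20 s of the 62 s allowed.

- **Last checks that agreed:** the last pictures show the flap open, the module flat with the coil on top and the lamp module in place. The arm was clear of everything, with almost no force on the wrist.
- **Module position:** the wrist camera puts it 6 mm across and 2 mm along from the lining's centre. The scene camera says 8 mm and 14 mm; both are inside the limits.
- **Checks that were less clean:** while the module was going down on the lining, the force readings were ambiguous. A final short push pressed it down with about 50 N at the wrist (limit 120 N); I eased that off before opening the fingers. I did not measure the magnet, multimeter or power supply again at the end. The arm never came near them.

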